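Fit the heat sinks to a mainboard

ROBOT

A 7-joint arm with a two-finger parallel gripper is mounted at the origin on the work surface. World frame = base frame: x ahead of the robot, y to its left, z up, the work surface at z = 0. Lengths are in m, angles in degrees, forces in N, time in s.
With the tool pointing down it reaches from about 0.425 to 0.875 m from the base axis. Payload 8.4 kg.
Tool frame: the origin (TCP) lies at the very end of the fingers, on their centre line; the grasp point (between the pads) lies 19 mm behind it; z points along the fingers, x is the direction in which the jaws open and shut, and the axes are right-handed (so a half turn about z gives the same grasp; the last joint's range is limited). The gripper opens to 87 mm and grips with 3 to 60 N. Pads are 19 mm wide; open, the fingers measure 117 mm over their backs; the gripper's body (75 mm by 190 mm) begins 51 mm behind the grasp point.
Start: joints at [66.738, 19.091, 2.286, 83.961, -0.768, 76.965, -3.352], TCP at [0.196, -0.62, 0.223] pointing down, gripper open.
Joint ranges: [-147.57, 147.57], [-21.85, 119.76], [-74.77, 79.35], [14.55, 137.4], [-85.83, 265.84], [4.83, 119.75], [-152.11, 152.11]. Speed limits (degrees/s): [127.2, 127.2, 159.86, 159.86, 180, 180, 180].

INTERFACE

Orientations are given as [roll, pitch, yaw] about the fixed x, y, z axes, in that order (R = Rz(yaw) Ry(pitch) Rx(roll)).
In Python, from cell import * gives the robot as it stands. Calls block until the motion is done:
- movep(position, orientation): joint-space move of the TCP to a pose.
- move_l(position, max_speed=0.15, rotation=None): straight line of the TCP; rotation=None keeps the orientation; max_speed is the mean speed in m/s.
- move_joints(angles): joint-space move.
- grip(opening, squeeze=None): finger opening in m; squeeze is the grip in N (None keeps the last); returns when the fingers have stopped.
- hold(seconds).
- inverse_kinematics(position, orientation): joint angles nearest the present ones, or None.
- grab_frame(name): name is "scene" or "top" or "wrist"; returns a dict with "img" (420x560x3 uint8, red, green, blue), "depth" (420x560 float32, m along the optical axis (not along the pixel's ray), 0 where there is no reading), "intrinsics" (3x3 intrinsics, pixels), "k1" (the pictures are not rectified: a ray, as slopes to the right and down, at radius r is drawn at 1 + k1 r^2 times it, then the intrinsics apply), "rvec" (rotation vector, rad) and "tvec" (3), from world to camera coordinates, as OpenCV has them. Camera axes: x right, y down, z forward; pixel columns grow to the right and rows downward; lengths in m; the calibration is good to about 2 mm. A picture is of the moment at which its call begins.
A pose or a line that the arm cannot do raises PlanningError and nothing moves.
- close_job(): hands the job in, once; it reports no verdict.
Readings, each from a call of its own:
- current_time(): time.
- current_qpos(): joint angles.
- current_dq(): joint speeds.
- current_joint_torque(): joint torques, N m.
- current_eef_pos(): TCP position.
- current_tcp_rot(): TCP orientation.
- current_ft_force(): force on the tool from outside, world axes, zero at the start.
- current_wrist_torque(): the same for the moment, N m.
- current_finger_gap(): finger opening in m.
Only numpy, scipy, OpenCV 4.12 (cv2) and the standard library are available. Lean on these libraries where they do the work, as an engineer would, in place of code of your own. Each camera call takes 0.05 s, during which the arm holds its last target.

TASK

Pick the four bare-aluminium heat sinks out of the parts on the bench and set each one down gently (not dropped), fins up, on the chip on the mainboard that it was made for: the large, medium and small square ones on the large, medium and small square chips, the long narrow one lengthwise along the strip of regulators. Each must sit flat, centred on its chip and parallel with its edges (fins of the square ones may run either way), and be let go. Leave the fan and the white power adapter where they lie.

Things in the scene. Friction and masses are not known exactly. Their poses are not given: they have to be found in the camera images.
- sink_large_mid (a point): Loose bare-aluminium finned heat sink, the largest of three square ones, 60 x 60 x 34 mm high, starting flat on the bench, fins up. The point is its centre, 17 mm above its flat underside. z up, x along the fins. Rigid, safe to grip across its sides; either pair of sides.
- sink_medium_mid (a point): Loose bare-aluminium finned heat sink, the middle-sized of three square ones, 42 x 42 x 30 mm high, starting flat on the bench, fins up. The point is its centre, 15 mm above its flat underside. z up, x along the fins. Rigid, safe to grip across its sides; either pair of sides.
- sink_small_mid (a point): Loose bare-aluminium finned heat sink, the smallest of three square ones, 28 x 28 x 28 mm high, starting flat on the bench, fins up. The point is its centre, 14 mm above its flat underside. z up, x along the fins. Rigid, safe to grip across its sides; either pair of sides.
- sink_bar_mid (a point): Loose bare-aluminium finned heat sink, the only long narrow one, 96 x 22 x 28 mm high, starting flat on the bench, fins up. The point is its centre, 14 mm above its flat underside. z up, x along the fins, its long side. Rigid, safe to grip across its sides; grip it across the 22 mm width.
- chip_large_top (a point): Largest square chip with a silvery patch in its middle, 48 x 48 mm, black, standing 3 mm above the board, fixed, on the mainboard (fixed flat green board 244 x 272 mm, top 10 mm above the bench, connectors up to 10 mm tall along its edges only). The point is the centre of its flat top, 13 mm above the bench; z up, x and y along the board's edges.
- chip_medium_top (a point): Middle-sized square chip with a silvery patch, 34 x 34 mm, black, standing 3 mm above the board, fixed, on the mainboard (fixed flat green board 244 x 272 mm, top 10 mm above the bench, connectors up to 10 mm tall along its edges only). The point is the centre of its flat top, 13 mm above the bench; z up, x and y along the board's edges.
- chip_small_top (a point): Smallest square chip with a silvery patch, 22 x 22 mm, black, standing 3 mm above the board, fixed, on the mainboard (fixed flat green board 244 x 272 mm, top 10 mm above the bench, connectors up to 10 mm tall along its edges only). The point is the centre of its flat top, 13 mm above the bench; z up, x and y along the board's edges.
- chip_strip_top (a point): Long narrow strip of six small grey regulators, 80 x 16 mm, black, standing 3 mm above the board, fixed, on the mainboard (fixed flat green board 244 x 272 mm, top 10 mm above the bench, connectors up to 10 mm tall along its edges only). The point is the centre of its flat top, 13 mm above the bench; z up, x and y along the board's edges, x along its length. Chip centres are over 95 mm apart.
- fan_mid (a point): Loose black square case fan, 60 x 60 x 15 mm high, lying flat among the heat sinks; not to be moved. The point is its centre, 7.5 mm up.
- adapter_mid (a point): Loose white plug-in power adapter, a rounded block 56 x 56 x 26 mm high with two metal prongs on one side, lying among the heat sinks; not to be moved. The point is its centre, 13 mm up. The six loose things' centres start at least 100 mm apart.
Things that resemble listed ones, but are neither listed nor needed, are in the scene too. Leave any brown, green or orange look-alike of the part that bears sink_large_mid alone.

How it is judged (in metres and radians):
At the end, for the whole second after the job is handed in: Each heat sink rests released on its own chip, fins up: within 8 mm of its centre, height within 3 mm, tilt under 0.1 rad, edges within 0.25 rad of the chip's (square ones in any quarter turn). Fan and adapter not moved over 15 mm; no chip struck with over 40 N; none dropped (horizontal distance between sink_large_mid and chip_large_top below 0.008 m and z of sink_large_mid in the frame of chip_large_top between 0.014 and 0.02 m and angle between each of sink_large_mid, sink_medium_mid, sink_small_mid, sink_bar_mid's own z axis and vertical below 0.1 rad and (angle between the x axis of sink_large_mid and the x axis of chip_large_top, either way round below 0.25 rad or angle between the x axis of sink_large_mid and the y axis of chip_large_top, either way round below 0.25 rad) and linear speed of each of sink_large, sink_medium, sink_small, sink_bar below 0.02 m/s and horizontal distance between sink_medium_mid and chip_medium_top below 0.008 m and z of sink_medium_mid in the frame of chip_medium_top between 0.012 and 0.018 m and (angle between the x axis of sink_medium_mid and the x axis of chip_medium_top, either way round below 0.25 rad or angle between the x axis of sink_medium_mid and the y axis of chip_medium_top, either way round below 0.25 rad) and horizontal distance between sink_small_mid and chip_small_top below 0.008 m and z of sink_small_mid in the frame of chip_small_top between 0.011 and 0.017 m and (angle between the x axis of sink_small_mid and the x axis of chip_small_top, either way round below 0.25 rad or angle between the x axis of sink_small_mid and the y axis of chip_small_top, either way round below 0.25 rad) and horizontal distance between sink_bar_mid and chip_strip_top below 0.008 m and z of sink_bar_mid in the frame of chip_strip_top between 0.011 and 0.017 m and angle between the x axis of sink_bar_mid and the x axis of chip_strip_top, either way round below 0.25 rad); the robot touches nothing.
It fails at once if the fan was moved by more than 15 mm (distance of fan_mid from where it was at the start of the episode above 0.015 m).
It fails at once if the adapter was moved by more than 15 mm (distance of adapter_mid from where it was at the start of the episode above 0.015 m).
It fails at once if a heat sink was rammed onto a chip (over 40 N) (contact force between any of sink_large, sink_medium, sink_small, sink_bar and chip_large above 40 N or contact force between any of sink_large, sink_medium, sink_small, sink_bar and chip_medium above 40 N or contact force between any of sink_large, sink_medium, sink_small, sink_bar and chip_small above 40 N or contact force between any of sink_large, sink_medium, sink_small, sink_bar and chip_strip above 40 N).
It fails at once if a heat sink was let fall (free of the fingers at over 0.5 m/s, a drop of about 13 mm) ((linear speed of sink_large above 0.5 m/s and contact force between sink_large and the fingers below 0.05 N) or (linear speed of sink_medium above 0.5 m/s and contact force between sink_medium and the fingers below 0.05 N) or (linear speed of sink_small above 0.5 m/s and contact force between sink_small and the fingers below 0.05 N) or (linear speed of sink_bar above 0.5 m/s and contact force between sink_bar and the fingers below 0.05 N)).
It also fails if it takes over 118 s, if anything falls off the work surface, if the arm or the gripper's body presses on something with over 40 N, if the wrist force passes 120 N, or if a joint passes its speed limit or range.

## Working session

There is one attempt and no reset: what is moved stays moved. The work goes in short steps, each a Python script; the robot and the scene stay as the last script left them, time stands still between calls to the robot, and variables do not carry over. Pictures are saved under pics/ and viewed, and the job is handed in when it is done.

```bash
mkdir -p pics; ls
python3 - <<'E'
from cell import *
import cv2,numpy as np
print(current_time())
for n in ["scene","top","wrist"]:
    f=grab_frame(n); np.savez(f"f_{n}0.npz",**f)
    cv2.imwrite(f"pics/{n}0.png",cv2.cvtColor(f["img"],cv2.COLOR_RGB2BGR))
    R=cv2.Rodrigues(np.array(f["rvec"]))[0]; print(n,f["intrinsics"].tolist() if hasattr(f["intrinsics"],'tolist') else f["intrinsics"],f["k1"],(-R.T@np.array(f["tvec"]).ravel()),R[2])
E
```

```text
pics
0.0
scene [[521.47256613137, 0.0, 277.7845131516217], [0.0, 521.47256613137, 206.32121100386235], [0.0, 0.0, 1.0]] -0.012340754235846112 [1.14219859 0.00652545 0.90524827] [-0.61977917 -0.04524259 -0.78347105]
top [[423.3900612523778, 0.0, 272.9878025720149], [0.0, 423.3900612523778, 207.4894723775679], [0.0, 0.0, 1.0]] -0.05246650643732619 [ 0.40869142 -0.01909027  0.87898446] [ 0.08237577  0.01233427 -0.99652501]
wrist [[350.51664853136253, 0.0, 279.7904703106837], [0.0, 350.51664853136253, 210.1172317356522], [0.0, 0.0, 1.0]] 0.020054063972605545 [ 0.27481   -0.5932248  0.3828871] [-0.28464054 -0.0886735  -0.95452437]
```

View pics/top0.png

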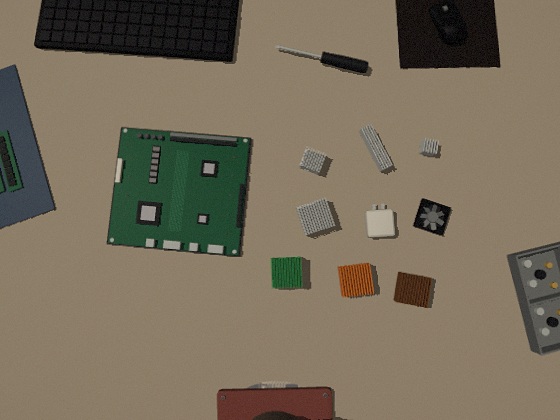

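View pics/scene0.png

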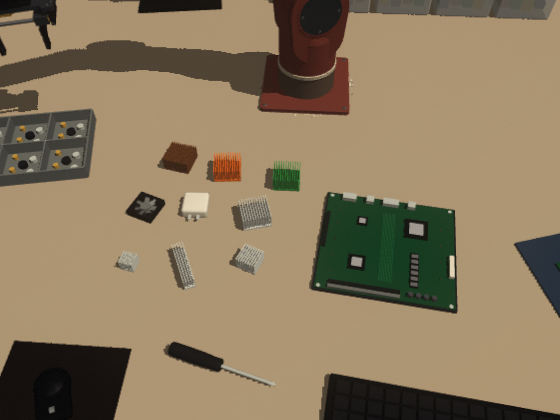

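The four bare-aluminium candidates in the top view are:
- large (317,217)
- medium (313,161)
- bar (376,148)
- small (430,148)

The painted look-alikes are green (287,272), orange (356,280) and brown (413,289). The chips are large (149,213), medium (209,169), small (203,219) and strip (154,165). I'll confirm these in enlarged crops and measure them.

```bash
cat > h.py <<'E'
import numpy as np,cv2
def und(f,uv):
    K=np.array(f["intrinsics"]); D=np.array([float(f["k1"]),0,0,0])
    return cv2.undistortPoints(np.asarray(uv,float).reshape(-1,1,2),K,D).reshape(-1,2)
def pose(f):
    R=cv2.Rodrigues(np.array(f["rvec"],float).ravel())[0]; return R,-R.T@np.array(f["tvec"],float).ravel()
def cast(f,uv,z):
    R,C=pose(f); n=und(f,uv); d=np.c_[n,np.ones(len(n))]@R
    return C+d*((z-C[2])/d[:,2])[:,None]
def cloud(f):
    h,w=f["depth"].shape; u,v=np.meshgrid(np.arange(w),np.arange(h))
    n=und(f,np.c_[u.ravel(),v.ravel()]); R,C=pose(f); Z=np.asarray(f["depth"]).ravel()
    P=C+(np.c_[n,np.ones(len(n))]*Z[:,None])@R; P[Z==0]=np.nan
    return P.reshape(h,w,3)
def proj(f,P):
    return cv2.projectPoints(np.asarray(P,float).reshape(-1,1,3),np.array(f["rvec"],float),np.array(f["tvec"],float),np.array(f["intrinsics"]),np.array([float(f["k1"]),0,0,0]))[0].reshape(-1,2)
E
python3 - <<'E'
from h import *
f=dict(np.load("f_top0.npz")); P=cloud(f); z=P[...,2]
print("bench z",np.nanmedian(z[300:380,380:500]), np.nanstd(z[300:380,380:500]), "board",np.nanmedian(z[200:240,165:180]))
im=cv2.cvtColor(f["img"],cv2.COLOR_RGB2BGR)
for n,(u,v) in dict(large=(317,217),med=(313,161),bar=(376,148),small=(430,148),adapter=(380,222),fan=(432,217),cl=(149,213),cm=(209,169),cs=(203,219),st=(154,165)).items():
    zz=z[v-22:v+23,u-22:u+23]; print(n,cast(f,[(u,v)],0.02)[0].round(3),np.nanpercentile(zz,[50,90,98]).round(4))
a=cv2.resize(im[115:305,265:465],(800,760))[:600]; cv2.imwrite("pics/cropsinks.png",cv2.resize(im[120:255,280:460],(800,600),interpolation=cv2.INTER_CUBIC))
cv2.imwrite("pics/cropboard.png",cv2.resize(im[120:262,100:260],(676,600),interpolation=cv2.INTER_CUBIC))
E
```

```text
bench z 0.0003345890660566564 0.0041951194375054075 board 0.010207537542692713
large [ 0.458 -0.097  0.02 ] [0.0022 0.0334 0.0358]
med [ 0.573 -0.093  0.02 ] [0.0008 0.0068 0.0312]
bar [ 0.596 -0.224  0.02 ] [0.0013 0.0264 0.0296]
small [ 0.594 -0.336  0.02 ] [0.0005 0.0151 0.0283]
adapter [ 0.444 -0.225  0.02 ] [0.0017 0.0269 0.0285]
fan [ 0.451 -0.332  0.02 ] [0.002  0.0152 0.0169]
cl [0.476 0.246 0.02 ] [0.0108 0.0139 0.0155]
cm [0.563 0.121 0.02 ] [0.0105 0.0132 0.015 ]
cs [0.46  0.135 0.02 ] [0.0104 0.0126 0.0142]
st [0.575 0.235 0.02 ] [0.0106 0.0133 0.0149]
```

View pics/cropsinks.png

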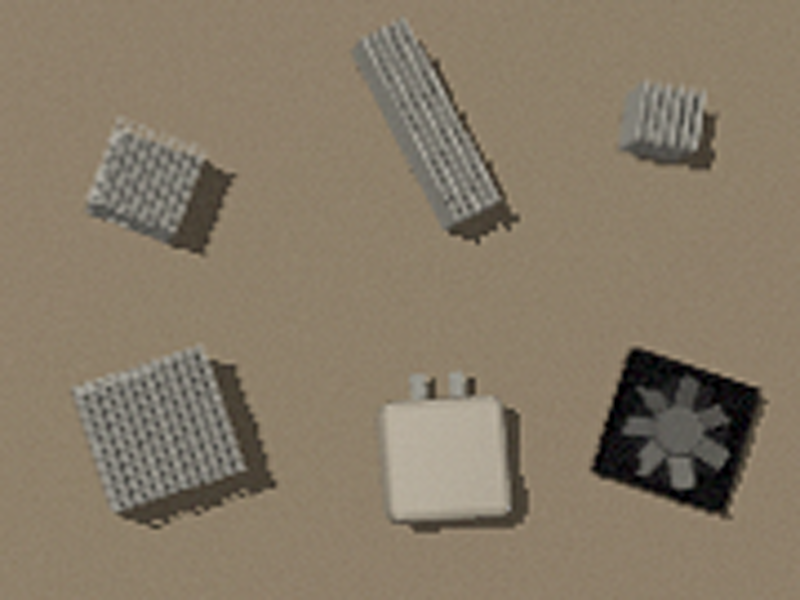

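View pics/cropboard.png

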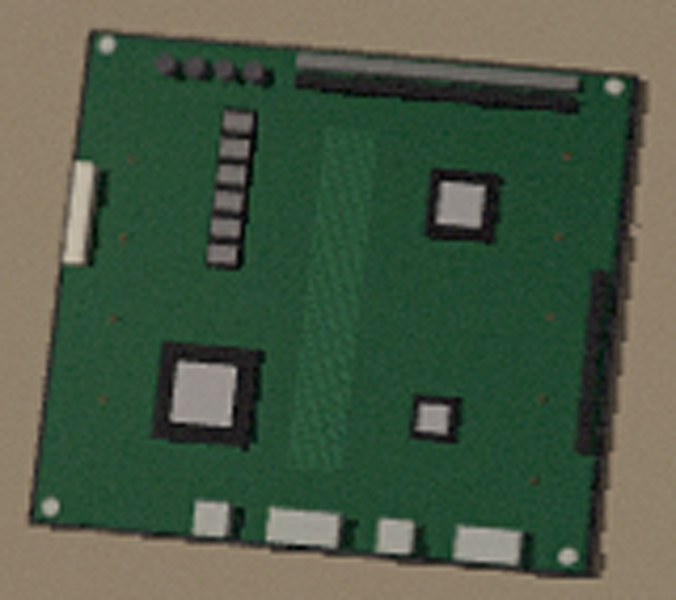

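The enlarged crops confirm it. All four silver-grey finned blocks are bare aluminium, the smooth cream block with prongs is the adapter, and the black one is the fan. Next I'll measure poses.

```bash
cat > meas.py <<'E'
from h import *
def rect(xy):
    (c,(w,h),a)=cv2.minAreaRect(xy.astype(np.float32)); 
    if w<h: w,h,a=h,w,a+90
    return np.array(c),w,h,(a+90)%180-90   # a = yaw of long side
GU=dict(large=(0.458,-0.097,.034),medium=(.573,-.093,.030),bar=(.596,-.224,.028),small=(.594,-.336,.028))
CH=dict(large=(.476,.246,.048,.048),medium=(.563,.121,.034,.034),small=(.46,.135,.022,.022),strip=(.575,.235,.08,.016))
def sink(f,g,h,zoff=0.):
    P=cloud(f); m=(np.hypot(P[...,0]-g[0],P[...,1]-g[1])<.065)&(P[...,2]>h*.5)&(P[...,2]<h+.006)
    m=m.astype(np.uint8); n,l,st,cc=cv2.connectedComponentsWithStats(m); k=1+np.argmax(st[1:,4]); 
    return rect(P[l==k][:,:2])
def topcontour(f,g,h):
    # outline from depth mask near top height, cast at z=h
    P=cloud(f); m=((np.hypot(P[...,0]-g[0],P[...,1]-g[1])<.065)&(P[...,2]>h-.007)).astype(np.uint8)
    m=cv2.morphologyEx(m,cv2.MORPH_CLOSE,np.ones((3,3)))
    c=max(cv2.findContours(m,0,2)[0],key=cv2.contourArea).reshape(-1,2)
    return rect(cast(f,c,h)[:,:2])
def chip(f,g):
    hsv=cv2.cvtColor(f["img"],cv2.COLOR_RGB2HSV); R=max(g[2:])*.75
    P=cast(f,np.stack(np.meshgrid(np.arange(560),np.arange(420)),-1).reshape(-1,2),.013).reshape(420,560,3)
    near=(np.hypot(P[...,0]-g[0],P[...,1]-g[1])<R)
    m=(near&~((hsv[...,1]>90)&(hsv[...,0]>50)&(hsv[...,0]<100)&(hsv[...,2]>45))).astype(np.uint8)
    s=(near&(hsv[...,1]<60)&(hsv[...,2]>80)).astype(np.uint8)
    out=[]
    for q in (m,s):
        if g[2]>.07: q=cv2.morphologyEx(q,cv2.MORPH_CLOSE,np.ones((7,7)))
        c=max(cv2.findContours(q,0,2)[0],key=cv2.contourArea).reshape(-1,2); out.append(rect(cast(f,c,.013)[:,:2]))
    return out
def board(f):
    hsv=cv2.cvtColor(f["img"],cv2.COLOR_RGB2HSV)
    P=cast(f,np.stack(np.meshgrid(np.arange(560),np.arange(420)),-1).reshape(-1,2),.01).reshape(420,560,3)
    m=((hsv[...,0]>50)&(hsv[...,0]<100)&(hsv[...,1]>90)&(np.hypot(P[...,0]-.52,P[...,1]-.19)<.2)).astype(np.uint8)
    m=cv2.morphologyEx(m,cv2.MORPH_CLOSE,np.ones((9,9)))
    c=max(cv2.findContours(m,0,2)[0],key=cv2.contourArea).reshape(-1,2)
    return rect(cast(f,c,.01)[:,:2])
def fmt(r): return r[0].round(4).tolist(),round(r[1]*1e3,1),round(r[2]*1e3,1),round(r[3],1)
E
python3 - <<'E'
from meas import *
for n in ("top","scene"):
    f=dict(np.load(f"f_{n}0.npz"))
    print(n,"board",fmt(board(f)))
    for k,g in GU.items(): print(k,fmt(sink(f,g,g[2])),fmt(topcontour(f,g,g[2])))
    for k,g in CH.items(): print("chip",k,*[fmt(x) for x in chip(f,g)])
E
```

```text
top board ([0.5218, 0.1866], 275.7, 245.4, 83.1)
large ([0.4627, -0.1019], 59.5, 39.2, 16.5) ([0.4597, -0.0916], 60.3, 59.5, -73.4)
medium ([0.5657, -0.1085], 37.6, 1.3, -22.5) ([0.5749, -0.0904], 43.3, 42.0, -21.5)
bar ([0.5992, -0.2232], 96.5, 24.0, 24.6) ([0.5986, -0.2222], 96.5, 24.9, 24.6)
small ([0.597, -0.334], 29.7, 26.7, 77.5) ([0.5965, -0.3333], 31.1, 28.0, 77.1)
chip large ([0.476, 0.2491], 52.1, 49.7, 83.5) ([0.4769, 0.2511], 30.2, 30.2, 83.2)
chip medium ([0.5659, 0.1222], 35.4, 34.8, 83.8) ([0.5666, 0.1234], 22.4, 21.3, 79.7)
chip small ([0.4615, 0.1369], 22.8, 21.7, 81.3) ([0.4616, 0.138], 14.7, 12.9, 77.2)
chip strip ([0.5861, 0.2333], 95.9, 27.8, -3.9) ([0.5793, 0.2375], 74.3, 14.0, -6.8)
scene board ([0.5235, 0.1865], 272.2, 244.1, 83.2)
large ([0.4601, -0.0914], 63.3, 54.9, 16.5) ([0.4628, -0.0935], 63.8, 60.7, 16.7)
medium ([0.5773, -0.0928], 44.9, 43.1, -22.3) ([0.5783, -0.092], 45.0, 44.6, 66.8)
bar ([0.612, -0.208], 58.8, 1.4, 25.2) ([0.6009, -0.2241], 99.3, 22.0, 24.7)
small ([0.5985, -0.3359], 30.4, 30.2, 77.1) ([0.6004, -0.3347], 32.3, 31.0, 77.5)
chip large ([0.4782, 0.2478], 51.3, 50.6, -6.1) ([0.4771, 0.2502], 30.6, 29.4, -5.9)
chip medium ([0.5677, 0.1213], 36.9, 36.2, -6.8) ([0.567, 0.1219], 21.6, 20.1, -1.7)
chip small ([0.4632, 0.1362], 24.6, 23.4, -2.1) ([0.4627, 0.1373], 13.4, 12.8, -1.6)
chip strip ([0.5869, 0.2357], 96.2, 22.9, -4.8) ([0.5792, 0.2367], 72.3, 11.9, -5.5)
```

Both views agree to about 2 mm. I'll do the first pick with the large sink, with the jaws along board y so that the neighbouring chips stay clear.

```bash
cat > act.py <<'E'
from cell import *
from meas import *
BY=-6.85
S=dict(large=(.461,-.0925,106.6,.060,.087),medium=(.5762,-.0912,68.,.042,.075),bar=(.5997,-.2232,114.6,.022,.055),small=(.598,-.3342,77.2,.028,.060))
C=dict(large=(.477,.250),medium=(.5667,.1222),small=(.4622,.1370),bar=(.5793,.2371))
TZ=.004
def ori(psi):
    best=None
    for p in (psi,psi-180,psi+180):
        p=(p+180)%360-180
        yield [180,0,p]
def best(pos,psi):
    q0=np.array(current_qpos()); r=[]
    for o in ori(psi):
        q=inverse_kinematics(pos,o)
        if q is not None: r.append((np.abs(np.array(q)-q0).max(),o))
    return min(r)[1]
def st(*a): print(*a,"t",round(current_time(),2),"p",np.round(current_eef_pos(),4),"gap",round(current_finger_gap(),4),"F",np.round(current_ft_force(),1))
def over(n):
    x,y,psi,w,op=S[n]; o=best([x,y,.10],psi); print(n,o)
    movep([x,y,.10],o); grip(op,30); st("over"); return o
def pick(n):
    x,y,psi,w,op=S[n]
    move_l([x,y,.03],.15); move_l([x,y,TZ],.06); st("down"); grip(w-.012,30); st("gripped")
    ok=abs(current_finger_gap()-w)<.004
    if not ok: print("BAD GAP")
    move_l([x,y,.02],.05); move_l([x,y,.12],.2); st("lifted"); return ok
def place(n,dx=0,dy=0):
    x,y=C[n]; x+=dx; y+=dy; o=best([x,y,.12],90+BY)
    movep([x,y,.12],o); move_l([x,y,.045],.15); move_l([x,y,TZ+.013+.004],.04); f0=np.array(current_ft_force()); st("pre")
    z=TZ+.013+.004
    while z>TZ+.013-.0015:
        z-=.0007; move_l([x,y,z],.01); df=current_ft_force()[2]-f0[2]
        if df>2.5: break
    st("contact",round(df,1))
def rel(n):
    x,y=C[n]; w=S[n][3]; p=current_eef_pos()
    grip(min(.087,w+.022)); st("open"); move_l([p[0],p[1],.07],.08); move_l([p[0],p[1],.14],.2); st("up")
def snap(tag,names=("wrist",)):
    for n in names:
        f=grab_frame(n); np.savez(f"f_{n}{tag}.npz",**f); cv2.imwrite(f"pics/{n}{tag}.png",cv2.cvtColor(f["img"],cv2.COLOR_RGB2BGR))
E
python3 - <<'E'
from act import *
print(current_tcp_rot()); over("large"); snap("L1")
E
```

```text
[ 1.79996630e+02  7.25421660e-02 -7.24241107e+01]
large [180, 0, -73.39999999999998]
over t 2.52 p [ 0.4611 -0.093   0.1   ] gap 0.0867 F [0.2 0.1 0.6]
```

View pics/wristL1.png

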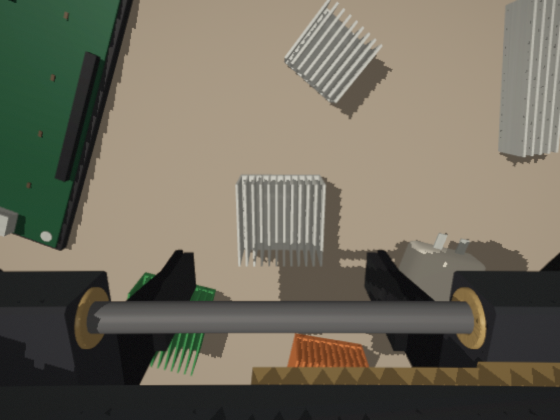

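The wrist view shows the large sink at (281,220), square with the jaws and centred between them. The green look-alike (175,320) and the adapter (440,270) are clear of the fingers.

Run:
```python
from act import *
if pick("large"): place("large"); snap("L2",("wrist","scene"))
```

```text
down t 3.77 p [ 0.4609 -0.0924  0.0038] gap 0.0872 F [ 0.6 -0.6 -0.5]
gripped t 4.37 p [ 0.4611 -0.0926  0.0041] gap 0.0597 F [-0.1 -0.1  1.6]
lifted t 5.48 p [ 0.4604 -0.0925  0.119 ] gap 0.0599 F [ 0.1 -0.5 -0.8]
pre t 8.18 p [0.477  0.2502 0.021 ] gap 0.0597 F [ 0.4  0.2 -0.4]
contact 5.8 t 9.68 p [0.4771 0.25   0.0172] gap 0.0598 F [-1.7 -2.2  5.5]
```

View pics/sceneL2.png

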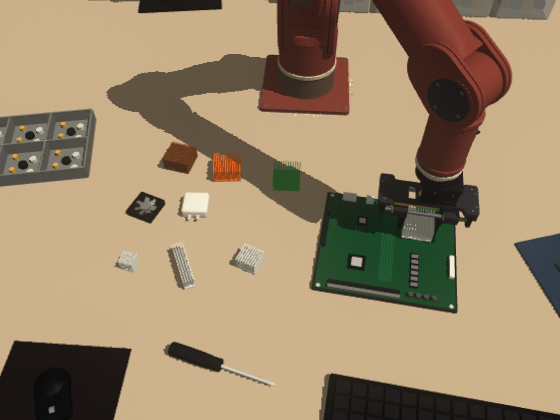

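The large sink is on its chip at (420,226), and contact came at the expected height (TCP 17.2 mm). I'll release it and measure from the wrist camera as the arm backs off.

Run:
```python
from act import *
rel("large"); over("medium"); snap("M1",("wrist","top","scene"))
for n in ("top","scene"):
    f=dict(np.load(f"f_{n}M1.npz")); print(fmt(topcontour(f,C["large"],.047)))
```

```text
open t 10.48 p [0.477  0.25   0.0168] gap 0.0822 F [-0.6 -0.2 -0.3]
up t 11.8 p [0.4771 0.2499 0.1399] gap 0.0824 F [-0.1 -0.6 -0.4]
medium [180, 0, -112.0]
over t 13.61 p [ 0.5762 -0.091   0.1001] gap 0.0754 F [ 1.2 -0.2 -0.4]
([0.4752, 0.25], 63.3, 60.1, 83.1)
([0.4789, 0.2478], 65.5, 60.0, -6.5)
```

View pics/wristM1.png

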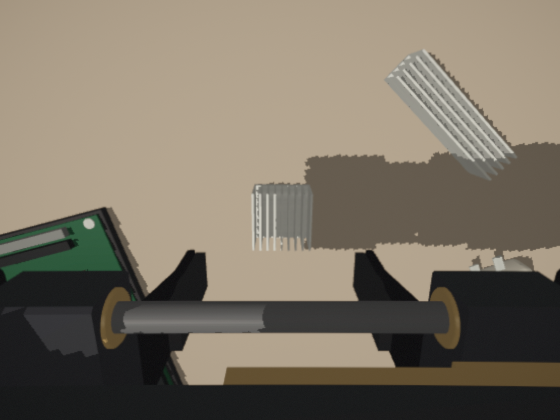

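View pics/topM1.png

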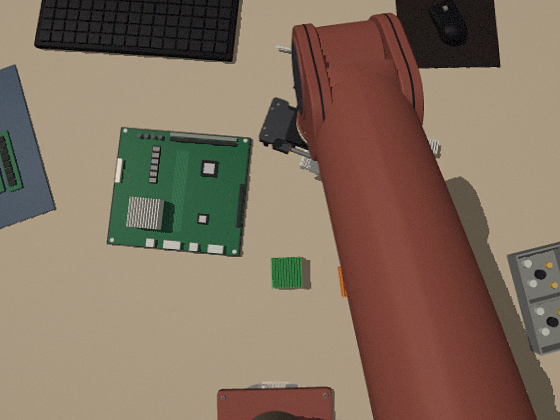

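The large sink sits at (146,212) in the top view. It is within about 2 mm of the chip centre, parallel and flat. The medium sink at (281,216) in the wrist view is centred and square with the jaws, so I'll pick and place it.

Run:
```python
from act import *
if pick("medium"):
    place("medium"); rel("medium"); over("bar"); snap("B1",("wrist","scene"))
```

```text
down t 14.96 p [ 0.5761 -0.0911  0.0038] gap 0.0747 F [ 0.1 -0.7  0.5]
gripped t 15.62 p [ 0.5763 -0.0912  0.0041] gap 0.0418 F [-0.3  0.1  1.4]
lifted t 16.74 p [ 0.5755 -0.0914  0.1189] gap 0.0414 F [ 0.2 -0.  -0.5]
pre t 19.0 p [0.5668 0.1223 0.021 ] gap 0.0417 F [ 0.3  0.4 -0.7]
contact 4.4 t 20.5 p [0.5668 0.1223 0.0171] gap 0.0418 F [-1.3 -0.7  3.8]
open t 21.21 p [0.5667 0.1222 0.0168] gap 0.064 F [-0.  -0.2 -0.4]
up t 22.52 p [0.5668 0.1221 0.1399] gap 0.0642 F [-0.2  0.1 -0.9]
bar [180, 0, -65.4]
over t 24.35 p [ 0.5997 -0.2231  0.1   ] gap 0.055 F [ 0.4 -0.7 -0. ]
```

View pics/wristB1.png

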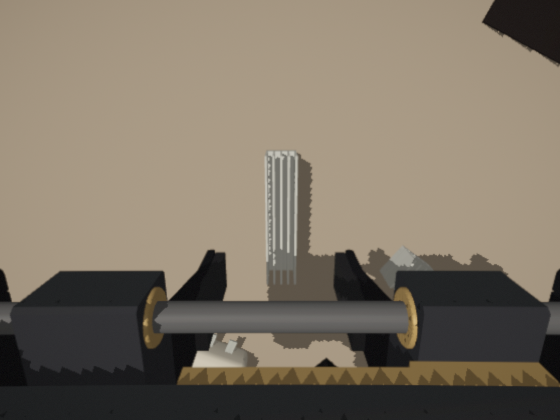

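View pics/sceneB1.png

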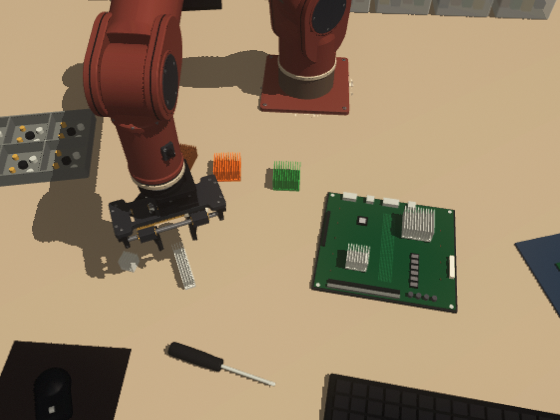

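The scene view shows the medium sink on its chip at (357,258). In the wrist view the bar (281,210) is centred and parallel to the fingers, with the small sink (405,260) clear of them. I'll continue with the bar.

Run:
```python
from act import *
if pick("bar"):
    place("bar"); rel("bar"); over("small"); snap("S1",("wrist","scene"))
```

```text
down t 25.65 p [ 0.5996 -0.223   0.0038] gap 0.055 F [0.3 0.2 0.6]
gripped t 26.32 p [ 0.5997 -0.2232  0.0041] gap 0.0219 F [-0.5 -0.8 -0.1]
lifted t 27.43 p [ 0.599  -0.2233  0.1189] gap 0.0215 F [-0.7 -0.8 -1.1]
pre t 30.52 p [0.5793 0.2372 0.0211] gap 0.0217 F [ 0.2 -0.1 -0.7]
contact 4.4 t 32.02 p [0.5794 0.2372 0.0171] gap 0.0218 F [-1.3 -0.3  3.7]
open t 32.73 p [0.5793 0.2371 0.0168] gap 0.044 F [-0.6 -0.2  0.2]
up t 34.04 p [0.5794 0.2371 0.1401] gap 0.0435 F [-0.2  0.6 -0.8]
small [180, 0, -102.80000000000001]
over t 36.73 p [ 0.598  -0.3342  0.1   ] gap 0.06 F [ 0.1 -0.3  0.4]
```

View pics/wristS1.png

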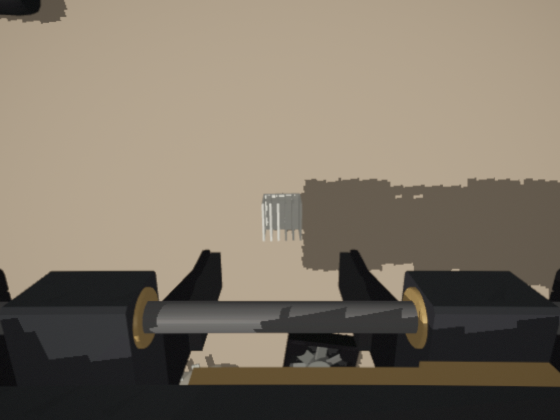

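View pics/sceneS1.png

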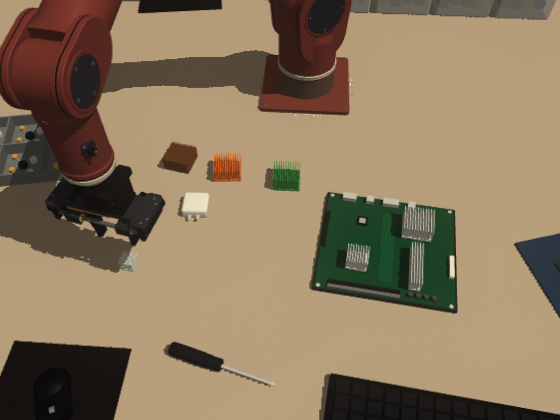

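The bar is on the strip at (416,267). In the wrist view the small sink (281,217) is centred. I'll pick and place it, then clear the arm for final checks.

Run:
```python
from act import *
if pick("small"):
    place("small"); rel("small")
    snap("F0",("wrist",))
    move_joints([66.738, 19.091, 2.286, 83.961, -0.768, 76.965, -3.352]); snap("F",("top","scene")); st("end")
    T=dict(C); H=dict(large=.034,medium=.030,bar=.028,small=.028)
    for n in ("top","scene"):
        f=dict(np.load(f"f_{n}F.npz")); P=cloud(f)
        for k,c in T.items():
            r=topcontour(f,c,H[k]+.013) if 0 else None
            h=H[k]+.013; R=.055 if k=="bar" else {"large":.046,"medium":.034,"small":.024}[k]
            m=((np.hypot(P[...,0]-c[0],P[...,1]-c[1])<R)&(P[...,2]>h-.009)).astype(np.uint8); m=cv2.morphologyEx(m,cv2.MORPH_CLOSE,np.ones((3,3)))
            q=max(cv2.findContours(m,0,2)[0],key=cv2.contourArea).reshape(-1,2)
            r=rect(cast(f,q,h)[:,:2]); zt=P[...,2][m>0]
            print(n,k,fmt(r),"d mm",((r[0]-np.array(c))*1e3).round(1),"ztop",np.nanpercentile(zt,[75,95]).round(4),"want",round(h,3))
    a=np.load("f_top0.npz")["img"].astype(int); b=np.load("f_topF.npz")["img"].astype(int)
    d=np.abs(a-b).sum(2); print("adapter diff",d[200:245,362:400].mean().round(1),"fan diff",d[195:240,410:455].mean().round(1),"bg",d[300:360,330:400].mean().round(1))
    im=cv2.imread("pics/topF.png"); cv2.imwrite("pics/cropF.png",cv2.resize(im[115:305,100:460],(800,422),interpolation=cv2.INTER_CUBIC))
```

```text
down t 38.02 p [ 0.5979 -0.3341  0.0038] gap 0.0601 F [ 0.1  0.3 -0.3]
gripped t 38.68 p [ 0.598  -0.3343  0.0041] gap 0.028 F [-0.1 -0.3  1.4]
lifted t 39.8 p [ 0.5973 -0.3342  0.1187] gap 0.0277 F [-0.6  0.  -1.4]
pre t 42.98 p [0.4622 0.1372 0.021 ] gap 0.0276 F [-0.6  0.  -0.1]
contact 5.4 t 44.48 p [0.4623 0.137  0.017 ] gap 0.0275 F [-1.2 -0.2  5.3]
open t 45.19 p [0.4622 0.137  0.0168] gap 0.0498 F [0.1 0.  0.4]
up t 46.51 p [0.4623 0.1368 0.1399] gap 0.0501 F [-0.7  0.9 -0.4]
end t 49.5 p [ 0.1971 -0.6192  0.2224] gap 0.0502 F [-0.   0.5 -0.3]
top large ([0.4751, 0.2498], 63.7, 60.3, 83.1) d mm [-1.9 -0.2] ztop [0.0466 0.0487] want 0.047
top medium ([0.5658, 0.1214], 43.7, 43.1, 83.1) d mm [-0.9 -0.8] ztop [0.0426 0.0445] want 0.043
top small ([0.4619, 0.1361], 29.7, 28.0, 83.2) d mm [-0.3 -0.9] ztop [0.0399 0.0425] want 0.041
top bar ([0.5779, 0.2365], 97.3, 25.9, -6.7) d mm [-1.4 -0.6] ztop [0.0408 0.0424] want 0.041
scene large ([0.4798, 0.2478], 67.3, 59.9, -6.5) d mm [ 2.8 -2.2] ztop [0.0462 0.0488] want 0.047
scene medium ([0.5703, 0.121], 47.7, 42.4, -8.1) d mm [ 3.6 -1.2] ztop [0.0415 0.0446] want 0.043
scene small ([0.467, 0.1357], 34.1, 28.2, -8.6) d mm [ 4.8 -1.3] ztop [0.0404 0.0431] want 0.041
scene bar ([0.5821, 0.2356], 101.9, 23.6, -7.2) d mm [ 2.8 -1.5] ztop [0.0404 0.0434] want 0.041
adapter diff 6.2 fan diff 10.8 bg 6.5
```

View pics/cropF.png

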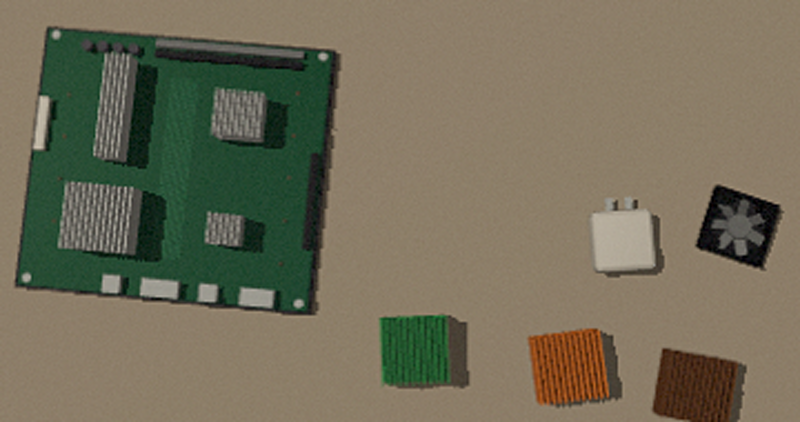

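View pics/sceneF.png

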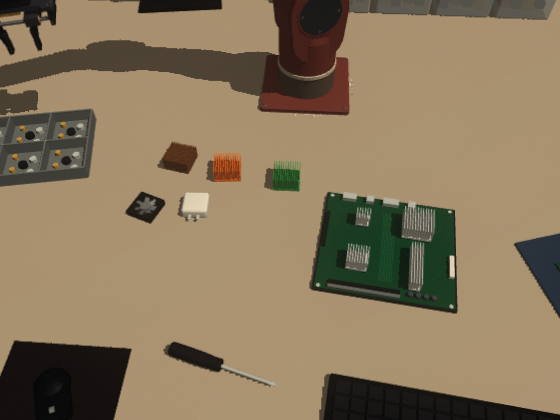

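All four sinks are on their chips, square and at the right height, and the fan (146,207) and adapter (196,205) are in the same place as at the start. In the scene view the outlines measure about 5 mm too long towards the camera, because its slanted view takes in their near faces. That explains its +3 to +5 mm offsets in x. I'm handing in.

```bash
python3 -c "
from cell import *
print(close_job(),current_time())"
```

```text
the job is handed in; nothing more can be done
the job is handed in; nothing more can be done
```

All four bare-aluminium heat sinks are on their chips, fins up and released. I handed the job in at about 50 s of the 118 s allowed; no verdict is reported.

- **Placing:** each sink was lowered slowly until contact, which added 4–6 N, then let go. None was dropped.
- **Top view:** sinks are within 2 mm of the chip centres I measured, edges within 0.2° of the board's direction, and tops at the expected heights (within about 1 mm).
- **Scene view:** this disagreed slightly, showing centres 3–5 mm off. I put most of that down to its slanted view, since it also measured the sinks about 4–6 mm too long in that direction. Even as read, it is inside the 8 mm limit.
- **Fan and adapter:** both look unmoved in the before and after pictures. The fan's pixels changed slightly more than the background (10.8 against 6.5), but I saw no shift.
- **Arm:** it is back at its start pose, touching nothing.

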